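Present a notched glass plate to the code reader

ROBOT

A 6-joint arm with a two-finger parallel gripper is mounted at the origin on the work surface. World frame = base frame: x ahead of the robot, y to its left, z up, the work surface at z = 0. Lengths are in mm, angles in rad, forces in N, time in s.
With the tool pointing down it reaches from about 350 to 775 mm from the base axis. Payload 7.3 kg.
Tool frame: the origin (TCP) lies at the very end of the fingers, on their centre line; the grasp point (between the pads) lies bot.grip_point_offset behind it (bot.grip_point_offset is the distance from the TCP to the grasp point, in mm); z points along the fingers, y is the line along which they close (so a half turn about z gives the same grasp; the last joint's range is limited). The gripper opens to 92 mm and grips with 3 to 60 N. Pads are 19 mm wide; open, the fingers measure 130 mm over their backs; the gripper's body (75 mm by 190 mm) begins 47 mm behind the grasp point.
Start: joints at [0.971, 0.342, 1.524, -0, 1.275, -0.146], TCP at [230.141, 471.89, 226.741] pointing down, gripper open.
Joint ranges: [-2.53, 2.53], [-0.77, 2.02], [0.04, 2.7], [-1, 4.14], [0.28, 2.66], [-3.11, 3.11]. Speed limits (rad/s): [2.57, 2.57, 3.14, 3.14, 3.14, 3.14].

INTERFACE

Orientations are given as [roll, pitch, yaw] about the fixed x, y, z axes, in that order (R = Rz(yaw) Ry(pitch) Rx(roll)).
In Python, from plant import bot gives the robot as it stands. The module is installed in compiled form; this text tells all that it offers.
- The arm moves only by the tool carry_out, never from a script. Its argument "plan" is a list of rows, each an object of numbers: "tx", "ty", "tz": the shift along the world's x, y, z in mm; "rx", "ry", "rz": the turn, a rotation vector about the world's x, y, z in rad. A call has 1 to 12 rows; each row shifts and turns the commanded pose from where the row before left it; what a row does not reach is not made up. A row lasts 1/10 s, in which the tool goes at most 50 mm and 8.59 degrees, less where a joint would pass 70% of its speed; a pose out of reach is approached as far as the arm can. A call with a gripper value outside its range is refused whole. "gripper" is the closure, from 0 (fully open) to 1 (shut), set as the call begins (left out, the last holds). The fingers move at their own pace and stop on an object; the grip force is fixed at half the most. Time passes only in rows, so rows that do not move let the fingers close. It gives the time, the measured TCP pose, the force, the opening and the grip force at its end, in the units of the state.
- bot.get_obs(): the state, without advancing time (a new reading comes with each control period).
- bot.capture(name): name is "side" or "top" or "wrist"; returns the picture (480x640x3 uint8, red, green, blue); there is no depth.
- bot.camera_model(name): a dict with "camera_matrix" (3x3 intrinsics, pixels), "R" (3x3) and "t" (3): a world point X has camera coordinates R X + t. Camera axes: x right, y down, z forward; pixel columns grow to the right and rows downward; lengths in mm; the calibration is good to about 2 mm. The wrist camera is an equidistant fisheye: a pixel r from the principal point sees the ray r / f radians off the axis. A picture is of the moment at which its call begins: read the wrist's pose just before it. camera_model takes no time and is no camera call; for the wrist camera it gives the pose at the moment of the call.
- bot.close_job(): hands the job in; it is judged then, once.
The state is a dict: "time": time; "joint_positions": joint angles; "dq": joint speeds; "tau": joint torques, N m; "tool_pos": TCP position; "tcp_rot": TCP orientation; "contact_force": force on the tool from outside, world axes, zero at the start; "moment": the same for the moment, N m; "grip_width": finger opening in mm; "finger_force": force on a finger pad.
Only numpy, scipy, OpenCV 4.12 (cv2) and the standard library are available. Lean on these libraries where they do the work, as an engineer would, in place of code of your own. Each camera call takes 0.05 s, during which the arm holds its last target. There are 200 camera calls.

TASK

Two thick glass test plates stand on edge in slotted stands on the electronics bench; take the one with a small notched corner, whose notch marks its frosted, labelled end, lift it out by its clear part and leave the other plate alone. Turn it so the label side faces up at the code reader, and hold it there with its long edges level, the label square to the slanted lens, in the middle of its view and about 90 mm from it. The job finishes while the gripper is still holding the plate still in the air in front of the reader, with nothing else carrying it.

Things in the scene. Friction and masses are not known exactly. Their poses are not given: they have to be found in the camera images.
- plate: Notched green-tinted glass plate, 100 x 8 x 46 mm (x, y, z), 64 to 119 g, standing on a long edge. Origin: centre of its lower edge; +z to the upper edge. Clear from x = -50 to +15 mm: grip there only, middle of the grip at x below +4. Frosted from x = +15 to +50. Notch 14 x 14 mm: upper corner, +x end. Label on the +y face of the frosted end: seen from that side, standing, the notch is upper left.
- plate_label (a point): Centre of the label (paper, 26 x 22 mm, black bars) on the +y face of the notched plate: x = +32, y = +4, z = +18 mm in the plate's frame; same axes as the plate.
- stand: Black stand of the notched plate, fixed, 116 x 55 mm, 20 mm high; origin at the centre of its underside. Slot along its x, 11 mm wide, 104 mm long, 12 mm deep, floor 8 mm above the bench; the plate stands loose on the slot floor with the same axes (plate x along stand x), 34 mm of it showing above the stand.
- spare_plate: The other glass plate: same size, origin and axes, frosted at its +x end, but with no notch and no label. It stands in its own stand and must stay there.
- spare_stand: Black stand of the other plate, same as the first, fixed; origin at the centre of its underside.
- reader: Code reader stand, fixed: origin on the bench, z up, +x away from the robot (turned at most 0.25 rad). The reading point is 120 mm along its +x and 160 mm up; its 100 mm round foot and 18 mm post, 334 mm high, are centred 285 mm along its +x and 90 mm along its -y; a boom 290 to 320 mm up joins post and head.
- reader_head: Reader head, fixed. Origin: the reading point in the air, 160 mm above the bench, where the label centre belongs. +z goes to the lens, 45 deg above level, away from the robot; y level; +x slopes 45 deg down away from the robot. Lens at z = 90 mm (32 mm dia.), head box 46 x 42 mm, z 102 to 187. At the end plate +y is along head +z, and, gripped by its upper edge, plate z along head -x, plate x along -y.

How it is judged (in metres and radians):
On the way:
1. the notched plate is lifted out of its stand, gripped on its clear part (height (world z) of plate above 0.03 m and contact force between the fingers and plate above 1 N and contact force between plate and stand below 0.1 N and x of the grasp point in the frame of plate below 0.004 m), for 0.2 s.
At the end, for the whole second after the job is handed in: Notched plate held still in the air by its clear part, touching neither reader nor stands; label centre within 18 mm sideways and 25 mm along the lens axis of the reading point; label face up at the lens and long edges level, each within 0.25 rad; other plate within 20 mm of its start (x of plate_label in the frame of reader_head between -0.018 and 0.018 m and y of plate_label in the frame of reader_head between -0.018 and 0.018 m and z of plate_label in the frame of reader_head between -0.025 and 0.025 m and angle between the y axis of plate and the z axis of reader_head, either way round below 0.25 rad and angle between plate's own y axis and vertical below 1.1 rad and angle between the x axis of plate and the y axis of reader_head, either way round below 0.25 rad and x of the grasp point in the frame of plate below 0.004 m and contact force between the fingers and plate above 1 N and height (world z) of plate above 0.1 m and contact force between plate and reader below 0.1 N and contact force between plate and stand below 0.1 N and contact force between plate and spare_stand below 0.1 N and linear speed of plate below 0.03 m/s and angular speed of plate below 0.3 rad/s and distance of spare_plate from where it was at the start of the episode below 0.02 m); the arm keeps its last pose, push and grip.
It fails at once if the plate without a notch is taken or knocked from its place (distance of spare_plate from where it was at the start of the episode above 0.02 m).
It also fails if it takes over 54 s, if anything falls off the work surface, if the arm or the gripper's body presses on something with over 40 N, if the wrist force passes 120 N, or if a joint passes its speed limit or range.

## Working session

There is one attempt and no reset: what is moved stays moved. The work goes in short steps, Python scripts to look and compute and a tool call to move; the robot and the scene stay as the last step left them, time stands still between calls to the robot, and variables do not carry over. Pictures are saved under pics/ and viewed, at most 10 in all, crops included, and the job is handed in when it is done.

Besides the shell and the picture viewer there is one more tool, called after "Emit:" as name([rows], argument=value, ...), one row to a line, values as JSON. carry_out: Moves the arm, as the interface text tells. Its arguments: {"type":"object","properties":{"plan":{"type":"array"},"gripper":{"type":"number"}},"required":["plan"]}

```bash
mkdir -p pics
python3 - <<'E'
from plant import bot
import cv2
for n in("top","side"):
    cv2.imwrite(f"pics/{n}0.png",bot.capture(n)[:,:,::-1])
    m=bot.camera_model(n);print(n,m["camera_matrix"].tolist(),m["R"].round(3).tolist() if hasattr(m["R"],'round') else m["R"],m["t"])
print(bot.get_obs(),bot.grip_point_offset)
E
```

```text
top [[578.4709409816828, 0.0, 307.57104832222154], [0.0, 578.4709409816828, 233.82661242241875], [0.0, 0.0, 1.0]] [[-0.02, -1.0, -0.001], [-0.995, 0.02, -0.101], [0.101, -0.001, -0.995]] [  6.43034473 554.31235882 982.04602834]
side [[481.40580701829384, 0.0, 320.2463306762443], [0.0, 481.40580701829384, 238.182535544385], [0.0, 0.0, 1.0]] [[0.974, -0.225, -0.0], [-0.144, -0.622, -0.77], [0.173, 0.75, -0.639]] [-532.3317484   181.79207579  900.64919476]
{'time': 0.1, 'joint_positions': array([ 9.70980216e-01,  3.42646758e-01,  1.52489466e+00, -1.74566207e-05,
        1.27539241e+00, -1.45988894e-01]), 'dq': array([ 0.00125243, -0.00113824, -0.00350537,  0.00069769,  0.00013128,
       -0.0006187 ]), 'tau': array([ 2.28141827e-03, -4.32003379e+01, -2.44696176e+01,  7.20661087e-02,
        5.24812506e-02, -4.73355090e-05]), 'tool_pos': array([229.94477814, 471.57584378, 226.12708596]), 'tcp_rot': array([-3.14026332e+00, -1.78585427e-04,  2.68777041e+00]), 'contact_force': array([-0.15539427,  0.09706748,  0.13992844]), 'moment': array([ 0.01723114, -0.01895844, -0.01661824]), 'finger_force': 0.0, 'grip_width': 91.7359894715788} 18.8
```

View pics/top0.png

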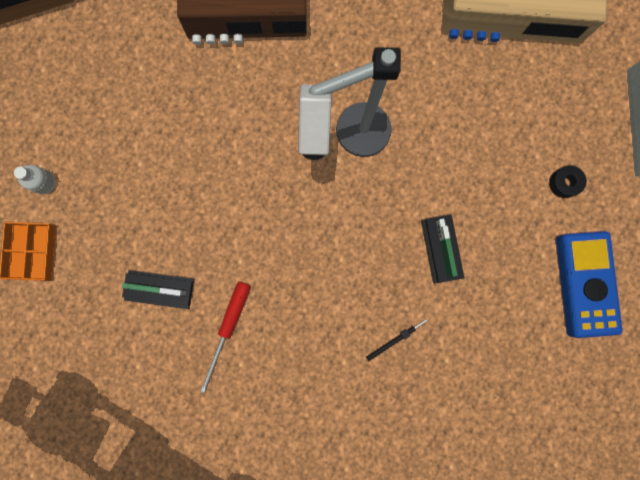

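View pics/side0.png

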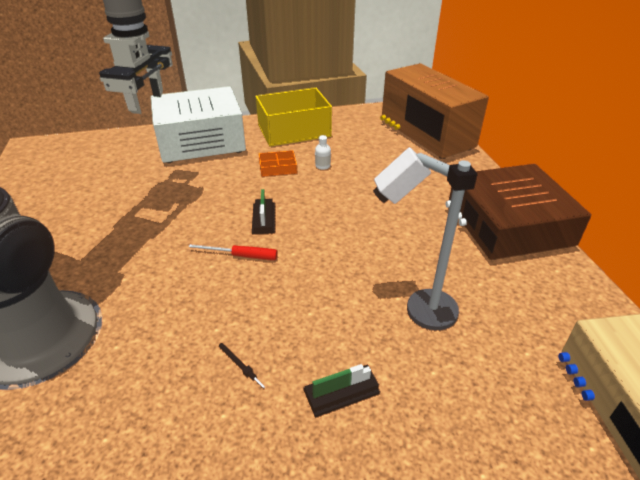

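The top view shows stands at about (158,290) and (442,249), the reader foot at (364,129) and its head at (315,120). In the side view, the plate at (342,380) appears notched at its far end. I'll zoom in on both.

Run:
```python
import cv2,numpy as np
t=cv2.imread("pics/top0.png");s=cv2.imread("pics/side0.png")
c=lambda im,x,y:cv2.resize(im[y:y+75,x:x+100],(400,300),interpolation=cv2.INTER_CUBIC)
cv2.imwrite("pics/m.png",np.vstack([np.hstack([c(t,108,252),c(t,392,212)]),np.hstack([c(s,213,175),c(s,292,347)])]))
```

```text
(no output)
```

View pics/m.png

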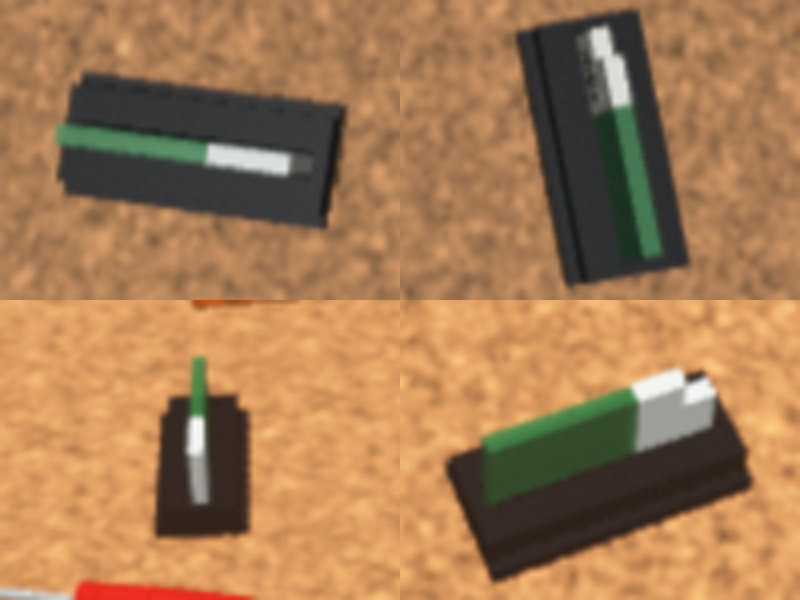

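Lower right shows the notched plate: near clear end at top-image px (454.5,276), clear/frosted boundary at (447,239), notch at the far end and label on the +y (left) side. The left plate is the spare. Next I'll zoom in on the reader head.

```bash
cat > h.py <<'E'
import numpy as np,cv2
from plant import bot
def ray(n,u,v,z):
    m=bot.camera_model(n);K,R,t=[np.array(m[k]) for k in("camera_matrix","R","t")]
    d=R.T@np.linalg.inv(K)@[u,v,1];c=-R.T@t
    return c+d*(z-c[2])/d[2]
def proj(n,P):
    m=bot.camera_model(n);K,R,t=[np.array(m[k]) for k in("camera_matrix","R","t")]
    q=(K@(R@np.array(P,float).T+t[:,None])).T
    return q[:,:2]/q[:,2:]
E
python3 - <<'E'
import cv2,numpy as np
from h import *
t=cv2.imread("pics/top0.png");s=cv2.imread("pics/side0.png")
c=lambda im,x,y:cv2.resize(im[y:y+150,x:x+100],(400,600),interpolation=cv2.INTER_CUBIC)
cv2.imwrite("pics/r.png",np.hstack([c(t,295,35),c(s,370,140)]))
print(ray("top",392+250/4,212+257/4,54),ray("top",392+221/4,212+107/4,54))
print(ray("side",292+(510-400+0)/4-5,347+137/4,54))
print(ray("top",364,129,6),ray("side",433,308,6))
E
```

```text
[ 474.74550475 -251.20134923   54.        ] [ 538.52664556 -241.78744597   54.        ]
[ 479.43424019 -249.48832485   54.        ]
[ 746.01318166 -111.08815083    6.        ] [ 748.34262965 -108.60028576    6.        ]
```

View pics/r.png

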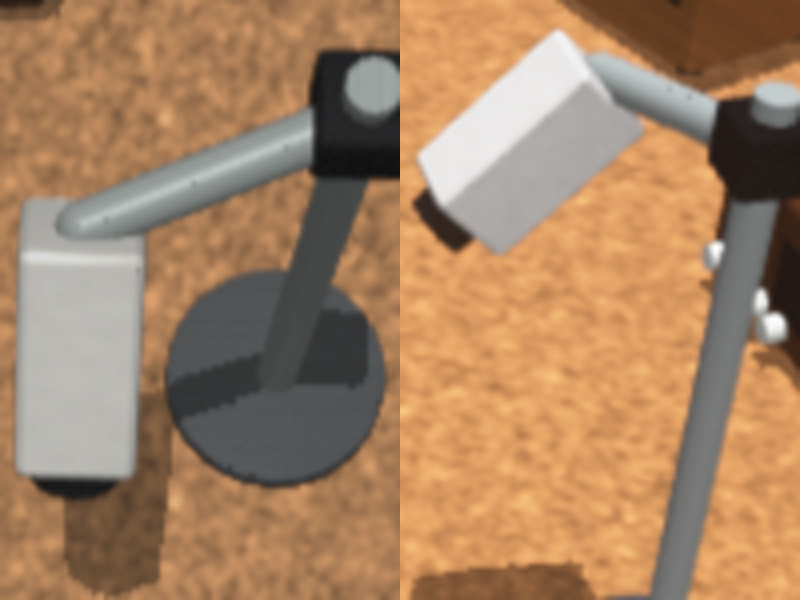

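The crop shows the head box clearly: upper-face corners at crop (18,472), (133,477), (20,250) and (143,252) in the top view, and (418,157), (443,205), (585,82) and (558,30) in the side view. I'll fit the reader pose from these.

```bash
cat > fit.py <<'E'
from h import *
from scipy.optimize import least_squares
s=.5**.5
def rd(p): p=np.array(p,float);x,y,z=p.T; return np.c_[120+s*x+s*z,y,160-s*x+s*z]
def W(q,P): c,d=np.cos(q[2]),np.sin(q[2]); return P@np.array([[c,-d,0],[d,c,0],[0,0,1]]).T+[q[0],q[1],0]
ht=rd([(-23,21,102),(-23,-21,102),(-23,21,187),(-23,-21,187)])
it=np.array([(18,472),(133,477),(20,250),(143,252)])/4+[295,35]
hs=rd([(-23,21,102),(-23,-21,102),(-23,21,187),(-23,-21,187),(23,-21,102),(23,-21,187)])
is_=np.array([(18,157),(43,205),(158,30),(185,82),(100,253),(243,128)])/4+[370,140]
f=np.array([(285,-90,334)])
def r(q): return np.r_[(proj("top",W(q,ht))-it).ravel(),(proj("side",W(q,hs))-is_).ravel(),(proj("top",W(q,f))-[388,57]).ravel()]
o=least_squares(r,[470,-20,0.]);q=o.x
print(q.round(3),r(q).round(1)); print("foot",W(q,np.array([(285,-90,6)])),"read",W(q,np.array([(120,0,160)])))
E
python3 fit.py
```

```text
[ 4.66948e+02 -3.82000e+00 -6.10000e-02] [-1.4  0.6  0.2  0.5 -0.7 -0.7  1.1  0.  -1.9 -0.6 -2.1  0.5 -0.5 -1.6
  0.6 -2.3  0.1  2.1  2.   1.3  1.1 -1.6]
foot [[ 745.9645847  -110.94117199    6.        ]] read [[586.72747615 -11.09857958 160.        ]]
```

Reader yaw is -0.061 and the reading point is (587, -11, 160); the foot cross-checks. Plate yaw is 0.146 with its centre at (524, -244). Moving over it now.

Emit:
carry_out([
  {"tx": 18,"ty": -45,"rz": 0.05},
  {"tx": 18,"ty": -45,"rz": 0.05},
  {"tx": 18,"ty": -45,"rz": 0.05},
  {"tx": 18,"ty": -45,"rz": 0.05},
  {"tx": 18,"ty": -45,"rz": 0.05},
  {"tx": 18,"ty": -45,"rz": 0.05},
  {"tx": 18,"ty": -45,"rz": 0.05},
  {"tx": 18,"ty": -45,"rz": 0.05},
  {"tx": 18,"ty": -45,"rz": 0.05},
  {"tx": 18,"ty": -45,"rz": 0.05},
  {"tx": 18,"ty": -45,"rz": 0.05},
  {"tx": 18,"ty": -45,"rz": 0.05},
])

```text
invalid input at $.plan[0]: expected keys tx, ty, tz, rx, ry, rz
```

Emit:
carry_out([
  {"tx": 17,"ty": -44,"tz": -12},
  {"tx": 17,"ty": -44,"tz": -12},
  {"tx": 18,"ty": -44,"tz": -12},
  {"tx": 18,"ty": -44,"tz": -12},
  {"tz": -28},
  {},
  {},
])

```text
invalid input at $.plan[0]: expected keys tx, ty, tz, rx, ry, rz
```

Run:
```python
from h import *
m=bot.camera_model("wrist");o=bot.get_obs()
im=bot.capture("wrist");cv2.imwrite("pics/w1.png",im[:,:,::-1])
print(o["tool_pos"],o["tcp_rot"],o["joint_positions"],o["contact_force"],o["time"])
```

```text
[229.94477814 471.57584378 226.12708596] [-3.14026332e+00 -1.78585427e-04  2.68777041e+00] [ 9.70980216e-01  3.42646758e-01  1.52489466e+00 -1.74566207e-05
  1.27539241e+00 -1.45988894e-01] [-0.15539427  0.09706748  0.13992844] 0.1
```

View pics/w1.png

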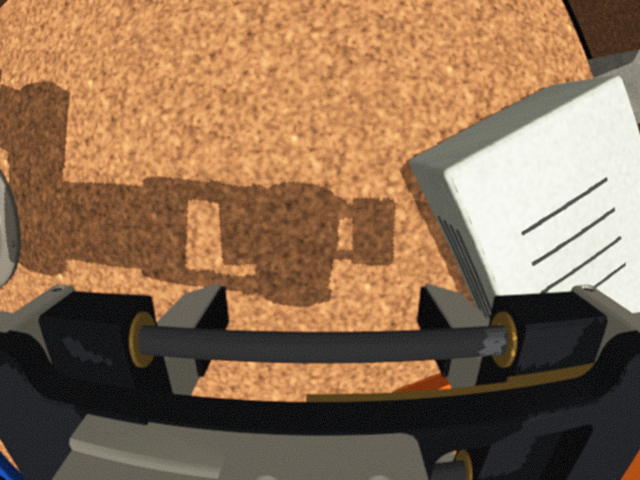

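The moves were refused because every key is required, so the arm is still at the start. This picture only shows the bench and the fingers.

Emit:
carry_out([
  {"tx": 18,"ty": -45,"tz": 0,"rx": 0,"ry": 0,"rz": 0.05},
  {"tx": 18,"ty": -45,"tz": 0,"rx": 0,"ry": 0,"rz": 0.05},
  {"tx": 18,"ty": -45,"tz": 0,"rx": 0,"ry": 0,"rz": 0.05},
  {"tx": 18,"ty": -45,"tz": 0,"rx": 0,"ry": 0,"rz": 0.05},
  {"tx": 18,"ty": -45,"tz": 0,"rx": 0,"ry": 0,"rz": 0.05},
  {"tx": 18,"ty": -45,"tz": 0,"rx": 0,"ry": 0,"rz": 0.05},
  {"tx": 18,"ty": -45,"tz": 0,"rx": 0,"ry": 0,"rz": 0.05},
  {"tx": 18,"ty": -45,"tz": 0,"rx": 0,"ry": 0,"rz": 0.05},
  {"tx": 18,"ty": -45,"tz": 0,"rx": 0,"ry": 0,"rz": 0.05},
  {"tx": 18,"ty": -45,"tz": 0,"rx": 0,"ry": 0,"rz": 0.05},
  {"tx": 18,"ty": -45,"tz": 0,"rx": 0,"ry": 0,"rz": 0.05},
  {"tx": 18,"ty": -45,"tz": 0,"rx": 0,"ry": 0,"rz": 0.05},
])

```text
time: 1.35
tool_pos: [446.4, -70.2, 226.7]
tcp_rot: [3.141, 0.0, -2.994]
contact_force: [0.5, 1.4, -0.5]
grip_width: 92.1
finger_force: 0.0
```

Emit:
carry_out([
  {"tx": 17,"ty": -44,"tz": -12,"rx": 0,"ry": 0,"rz": 0},
  {"tx": 17,"ty": -44,"tz": -12,"rx": 0,"ry": 0,"rz": 0},
  {"tx": 18,"ty": -44,"tz": -12,"rx": 0,"ry": 0,"rz": 0},
  {"tx": 18,"ty": -44,"tz": -12,"rx": 0,"ry": 0,"rz": 0},
  {"tx": 0,"ty": 0,"tz": -28,"rx": 0,"ry": 0,"rz": 0},
  {"tx": 0,"ty": 0,"tz": 0,"rx": 0,"ry": 0,"rz": 0},
  {"tx": 0,"ty": 0,"tz": 0,"rx": 0,"ry": 0,"rz": 0},
])

```text
time: 2.05
tool_pos: [515.6, -243.4, 150.5]
tcp_rot: [3.14, -0.002, -2.995]
contact_force: [-0.7, -0.2, -0.1]
grip_width: 91.9
finger_force: 0.0
```

Run:
```python
from h import *
m=bot.camera_model("wrist");o=bot.get_obs()
im=bot.capture("wrist");cv2.imwrite("pics/w2.png",im[:,:,::-1])
print(o["tool_pos"],o["tcp_rot"],o["joint_positions"],o["contact_force"],o["time"])
print(m)
```

```text
[ 515.62921276 -243.4211105   150.50590081] [ 3.13987467e+00 -1.53415436e-03 -2.99524983e+00] [-5.75615240e-01  4.93631347e-01  1.50585042e+00  3.02610810e-04
  1.14439764e+00 -2.29287854e+00] [-0.73969036 -0.18625357 -0.14705584] 2.05
{'camera_matrix': array([[371.64829954,   0.        , 322.57095501],
       [  0.        , 371.64829954, 244.5021489 ],
       [  0.        ,   0.        ,   1.        ]]), 'R': array([[-0.14501985,  0.9894259 ,  0.00237443],
       [ 0.94981923,  0.1385417 ,  0.28044541],
       [ 0.277151  ,  0.04292543, -0.95986704]]), 't': array([ 315.6826242 , -468.29487905,  184.987335  ])}
```

View pics/w2.png

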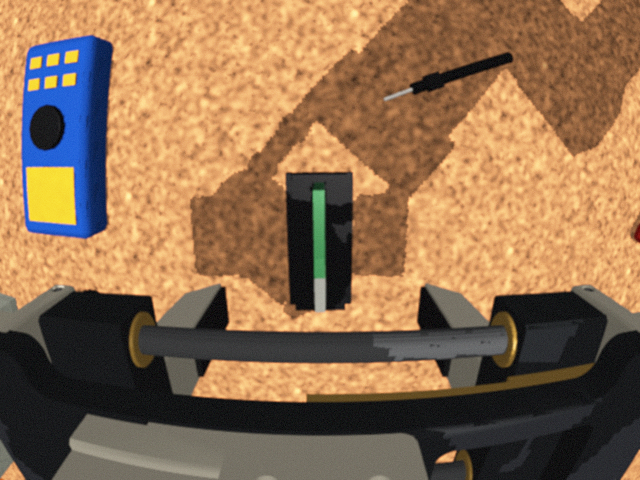

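The wrist view shows the plate top edge running from about (319,189), the near clear end, to (320,278), the frosted boundary, centred between the fingers.

Run:
```python
from h import *
m=bot.camera_model("wrist");K,R,t=m["camera_matrix"],m["R"],m["t"]
for u,v in((319,190),(320,278)):
    d=np.array([u-K[0,2],v-K[1,2]])/K[0,0];r=np.hypot(*d)
    w=R.T@np.r_[d/r*np.sin(r),np.cos(r)];c=-R.T@t;print(c+w*(54-c[2])/w[2])
```

```text
[ 475.35875039 -252.32317643   54.        ]
[ 539.55483259 -242.29640298   54.        ]
```

Both measurements agree to 1 mm and the length comes out at 65 mm. Descending to a TCP height of about 28 mm.

Emit:
carry_out([
  {"tx": -1,"ty": -2,"tz": -40,"rx": 0,"ry": 0,"rz": 0},
  {"tx": 0,"ty": 0,"tz": -40,"rx": 0,"ry": 0,"rz": 0},
  {"tx": 0,"ty": 0,"tz": -22,"rx": 0,"ry": 0,"rz": 0},
  {"tx": 0,"ty": 0,"tz": -20,"rx": 0,"ry": 0,"rz": 0},
  {"tx": 0,"ty": 0,"tz": 0,"rx": 0,"ry": 0,"rz": 0},
  {"tx": 0,"ty": 0,"tz": 0,"rx": 0,"ry": 0,"rz": 0},
])

```text
time: 2.7
tool_pos: [516.0, -245.9, 30.4]
tcp_rot: [-3.14, 0.002, -2.994]
contact_force: [0.8, -0.5, -0.0]
grip_width: 91.8
finger_force: 0.0
```

Emit:
carry_out([
  {"tx": 0,"ty": 0,"tz": 0,"rx": 0,"ry": 0,"rz": 0},
  {"tx": 0,"ty": 0,"tz": 0,"rx": 0,"ry": 0,"rz": 0},
  {"tx": 0,"ty": 0,"tz": 0,"rx": 0,"ry": 0,"rz": 0},
  {"tx": 0,"ty": 0,"tz": 0,"rx": 0,"ry": 0,"rz": 0},
  {"tx": 0,"ty": 0,"tz": 0,"rx": 0,"ry": 0,"rz": 0},
  {"tx": 0,"ty": 0,"tz": 0,"rx": 0,"ry": 0,"rz": 0},
  {"tx": 0,"ty": 0,"tz": 0,"rx": 0,"ry": 0,"rz": 0},
  {"tx": 0,"ty": 0,"tz": 0,"rx": 0,"ry": 0,"rz": 0},
  {"tx": 0,"ty": 0,"tz": 0,"rx": 0,"ry": 0,"rz": 0},
  {"tx": 0,"ty": 0,"tz": 0,"rx": 0,"ry": 0,"rz": 0},
  {"tx": 0,"ty": 0,"tz": 0,"rx": 0,"ry": 0,"rz": 0},
  {"tx": 0,"ty": 0,"tz": 0,"rx": 0,"ry": 0,"rz": 0},
], gripper=1)

```text
time: 3.9
tool_pos: [515.1, -246.1, 28.7]
tcp_rot: [3.141, 0.0, -2.995]
contact_force: [-0.5, -1.0, -0.3]
grip_width: 8.0
finger_force: 30.0
```

Gripped at 8.0 mm with 30 N. Lifting now.

Emit:
carry_out([
  {"tx": 0,"ty": 0,"tz": 8,"rx": 0,"ry": 0,"rz": 0},
  {"tx": 0,"ty": 0,"tz": 12,"rx": 0,"ry": 0,"rz": 0},
  {"tx": 0,"ty": 0,"tz": 15,"rx": 0,"ry": 0,"rz": 0},
  {"tx": 0,"ty": 0,"tz": 20,"rx": 0,"ry": 0,"rz": 0},
  {"tx": 0,"ty": 0,"tz": 25,"rx": 0,"ry": 0,"rz": 0},
  {"tx": 0,"ty": 0,"tz": 25,"rx": 0,"ry": 0,"rz": 0},
  {"tx": 0,"ty": 0,"tz": 25,"rx": 0,"ry": 0,"rz": 0},
  {"tx": 0,"ty": 0,"tz": 25,"rx": 0,"ry": 0,"rz": 0},
  {"tx": 0,"ty": 0,"tz": 15,"rx": 0,"ry": 0,"rz": 0},
  {"tx": 0,"ty": 0,"tz": 0,"rx": 0,"ry": 0,"rz": 0},
])

```text
time: 4.9
tool_pos: [516.2, -246.8, 202.2]
tcp_rot: [-3.138, 0.005, -2.995]
contact_force: [1.3, -0.6, -1.0]
grip_width: 7.7
finger_force: 30.0
```

Emit:
carry_out([
  {"tx": -5,"ty": 10,"tz": 0,"rx": 0,"ry": 0,"rz": -0.06},
  {"tx": -5,"ty": 20,"tz": 0,"rx": 0,"ry": 0,"rz": -0.12},
  {"tx": -5,"ty": 22,"tz": 0,"rx": 0,"ry": 0,"rz": -0.12},
  {"tx": 0,"ty": 22,"tz": 0,"rx": 0,"ry": 0,"rz": -0.12},
  {"tx": 0,"ty": 22,"tz": 0,"rx": 0,"ry": 0,"rz": -0.12},
  {"tx": 0,"ty": 22,"tz": 0,"rx": 0,"ry": 0,"rz": -0.12},
  {"tx": 0,"ty": 22,"tz": 0,"rx": 0,"ry": 0,"rz": -0.12},
  {"tx": 0,"ty": 22,"tz": 0,"rx": 0,"ry": 0,"rz": -0.12},
  {"tx": 0,"ty": 22,"tz": 0,"rx": 0,"ry": 0,"rz": -0.12},
  {"tx": 0,"ty": 22,"tz": 0,"rx": 0,"ry": 0,"rz": -0.12},
  {"tx": 0,"ty": 22,"tz": 0,"rx": 0,"ry": 0,"rz": -0.12},
  {"tx": 0,"ty": 22,"tz": 0,"rx": 0,"ry": 0,"rz": -0.12},
])

```text
time: 6.1
tool_pos: [499.5, 4.9, 198.1]
tcp_rot: [-3.141, -0.001, 1.903]
contact_force: [-0.4, -0.3, -0.9]
grip_width: 7.9
finger_force: 30.0
```

Emit:
carry_out([
  {"tx": 0,"ty": 16,"tz": 0,"rx": 0,"ry": 0,"rz": -0.12},
  {"tx": 0,"ty": 10,"tz": 0,"rx": 0,"ry": 0,"rz": -0.12},
  {"tx": 0,"ty": 0,"tz": 0,"rx": 0,"ry": 0,"rz": -0.12},
  {"tx": 0,"ty": 0,"tz": 0,"rx": 0,"ry": 0,"rz": -0.04},
  {"tx": 0,"ty": 0,"tz": 0,"rx": 0,"ry": 0,"rz": 0},
  {"tx": 0,"ty": 0,"tz": 0,"rx": 0,"ry": 0,"rz": 0},
])

```text
time: 6.7
tool_pos: [499.8, 29.9, 198.4]
tcp_rot: [-3.141, 0.0, 1.509]
contact_force: [0.2, -0.1, -0.5]
grip_width: 7.3
finger_force: 30.0
```

Yaw is right at 1.509. Next comes the 45° pitch about the reader's y axis.

Emit:
carry_out([
  {"tx": 0,"ty": 0,"tz": 0,"rx": -0.004,"ry": -0.06,"rz": 0},
  {"tx": 0,"ty": 0,"tz": 0,"rx": -0.006,"ry": -0.1,"rz": 0},
  {"tx": 0,"ty": 0,"tz": 0,"rx": -0.006,"ry": -0.1,"rz": 0},
  {"tx": 0,"ty": 0,"tz": 0,"rx": -0.006,"ry": -0.1,"rz": 0},
  {"tx": 0,"ty": 0,"tz": 0,"rx": -0.006,"ry": -0.1,"rz": 0},
  {"tx": 0,"ty": 0,"tz": 0,"rx": -0.006,"ry": -0.1,"rz": 0},
  {"tx": 0,"ty": 0,"tz": 0,"rx": -0.006,"ry": -0.1,"rz": 0},
  {"tx": 0,"ty": 0,"tz": 0,"rx": -0.006,"ry": -0.1,"rz": 0},
  {"tx": 0,"ty": 0,"tz": 0,"rx": -0.002,"ry": -0.024,"rz": 0},
  {"tx": 0,"ty": 0,"tz": 0,"rx": 0,"ry": 0,"rz": 0},
  {"tx": 0,"ty": 0,"tz": 0,"rx": 0,"ry": 0,"rz": 0},
])

```text
time: 7.8
tool_pos: [497.4, 19.6, 243.0]
tcp_rot: [2.416, -0.016, 1.523]
contact_force: [0.7, 0.1, -0.3]
grip_width: 7.8
finger_force: 30.0
```

```bash
cat > chk.py <<'E'
import fit,sys
from h import *
from scipy.spatial.transform import Rotation as Ro
q=fit.q
o=bot.get_obs();R=Ro.from_euler("xyz",o["tcp_rot"]).as_matrix();p=o["tool_pos"]
L=p+R@np.array([-41.5,4,2.7])   # tool x=-px, y=py, z=-pz
s=.5**.5;H=Ro.from_euler("z",q[2]).as_matrix()@np.array([[s,0,s],[0,1,0],[-s,0,s]])
rp=fit.W(q,np.array([(120,0,160)]))[0]
print("tcp",p,o["tcp_rot"],"joints",o["joint_positions"].round(2));print("label",L,"in head",H.T@(L-rp),"world shift",rp-L)
print("H'R",(H.T@R).round(3).tolist())
E
python3 chk.py
```

```text
[ 4.66948e+02 -3.82000e+00 -6.10000e-02] [-1.4  0.6  0.2  0.5 -0.7 -0.7  1.1  0.  -1.9 -0.6 -2.1  0.5 -0.5 -1.6
  0.6 -2.3  0.1  2.1  2.   1.3  1.1 -1.6]
foot [[ 745.9645847  -110.94117199    6.        ]] read [[586.72747615 -11.09857958 160.        ]]
tcp [497.36030809  19.6450518  243.01708964] [ 2.41557743 -0.01611021  1.52251477] joints [-0.18 -0.03  2.18  0.36  0.28 -0.43]
label [500.13541209 -22.04232954 242.98491242] in head [-119.32690416  -16.17596375   -1.96851553] world shift [ 86.59206406  10.94374996 -82.98491242]
H'R [[-0.02, 0.059, 0.998], [1.0, -0.001, 0.02], [0.003, 0.998, -0.059]]
```

The arm hit the q5 limit, so the TCP shifted, though the orientation is nearly right. Moving along the lens plane (head +x) keeps the 90 mm standoff and frees the wrist.

Emit:
carry_out([
  {"tx": 6,"ty": 1,"tz": -6,"rx": 0,"ry": 0,"rz": 0},
  {"tx": 10,"ty": 1,"tz": -10,"rx": 0,"ry": 0,"rz": 0},
  {"tx": 12,"ty": 1,"tz": -12,"rx": 0,"ry": 0,"rz": 0},
  {"tx": 12,"ty": 1,"tz": -12,"rx": 0,"ry": 0,"rz": 0},
  {"tx": 12,"ty": 2,"tz": -12,"rx": 0,"ry": 0,"rz": 0},
  {"tx": 12,"ty": 2,"tz": -12,"rx": 0,"ry": 0,"rz": 0},
  {"tx": 12,"ty": 2,"tz": -10,"rx": 0,"ry": 0,"rz": 0},
  {"tx": 6,"ty": 1,"tz": -6,"rx": 0,"ry": 0,"rz": 0},
  {"tx": 0,"ty": 0,"tz": 0,"rx": 0,"ry": 0,"rz": 0},
  {"tx": 0,"ty": 0,"tz": 0,"rx": 0,"ry": 0,"rz": 0},
])

```text
time: 8.8
tool_pos: [580.3, 18.8, 203.4]
tcp_rot: [2.473, -0.037, 1.54]
contact_force: [-0.6, 0.4, -1.0]
grip_width: 7.9
finger_force: 30.0
```

```bash
python3 chk.py | tail -4
```

```text
foot [[ 745.9645847  -110.94117199    6.        ]] read [[586.72747615 -11.09857958 160.        ]]
tcp [580.29602029  18.77014832 203.44609476] [ 2.47333952 -0.03704619  1.54000708] joints [-0.16  0.2   2.02  0.4   0.28 -0.46]
label [583.82923814 -22.84317249 202.26800193] in head [-31.42984883 -11.89876439  28.34613275] world shift [  2.89823801  11.74459292 -42.26800193]
H'R [[-0.047, 0.117, 0.992], [0.999, 0.001, 0.048], [0.005, 0.993, -0.117]]
```

```bash
cat > ik.py <<'E'
import fit
from h import *
from scipy.spatial.transform import Rotation as Ro
from scipy.optimize import least_squares
E=Ro.from_euler
def fk(g,q):
    h,r0,a,b,c,d=g
    A=E("z",q[0]);B=A*E("y",q[1]);C=B*E("y",q[2]);D=C*E("ZYZ",[q[3],q[4],q[5]])
    p=np.array([0,0,h])+A.apply([r0,0,0])+B.apply([0,0,a])+C.apply([c,0,b])+D.apply([0,0,d])
    return p,D
o=bot.get_obs()
data=[([0.97098,.342647,1.524895,0,1.275392,-.145989],[229.94,471.58,226.13]),
([-.575615,.493631,1.50585,.0003,1.144398,-2.292879],[515.63,-243.42,150.51]),
(o["joint_positions"],o["tool_pos"]),([-.18,-.03,2.18,.36,.28,-.43],[497.36,19.65,243.02])]
w=[1,1,1,.2]
f=lambda g:np.concatenate([(fk(g,q)[0]-p)*k for (q,p),k in zip(data,w)]+[(g-np.array([300,0,350,350,0,200]))*.01])
r=least_squares(f,[300,0,350,350,0,200]);g=r.x;print("geom",g.round(1),"res",r.fun[:12].round(1))
D=fk(g,data[0][0])[1]
# tool frame = D*X
X=D.inv()*E("xyz",[-3.14026,-.00018,2.68777]);print("X",X.as_matrix().round(2).tolist())
q=fit.q;s=.5**.5
H=E("z",q[2])*Ro.from_matrix([[s,0,s],[0,1,0],[-s,0,s]]);rp=fit.W(q,np.array([(120,0,160)]))[0]
T=H*Ro.from_matrix(np.array([[0,0,1.],[1,0,0],[0,1,0]]))
lo=np.array([-2.53,-.77,.04,-1,.30,-3.11]);hi=np.array([2.53,2.02,2.7,4.14,2.66,3.11])
def cost(j,wr=300):
    p,D=fk(g,j);R=D*X;L=p+R.apply([-41.5,4,2.7])
    return np.r_[(L-rp),(T.inv()*R).as_rotvec()*wr]
rng=np.random.default_rng(0);S=[]
for k in range(150):
    z=least_squares(cost,rng.uniform(lo,hi),bounds=(lo,hi));S.append((z.cost,z.x))
S.sort(key=lambda v:v[0]);seen=[]
for c,x in S:
    if all(abs(x-y).max()>.1 for y in seen) and len(seen)<5:
        seen.append(x);p,D=fk(g,x);e=cost(x);print(round(c,2),x.round(3),"tcp",p.round(1),(D*X).as_euler("xyz").round(3),"dL_head",H.inv().apply(e[:3]).round(1),"rot",(e[3:]/300).round(3))
E
python3 ik.py | tail -n +4
```

```text
geom [ 613.9 -327.8  716.6  724.2  275.3  570.6] res [ 66.  -38.8  17.1 -50.2 -58.4 -27.5  -2.6 -49.2   8.9  -2.2 -10.3   7.4]
X [[0.0, -1.0, 0.0], [1.0, 0.0, -0.0], [0.0, 0.0, 1.0]]
177.45 [0.295 0.391 2.102 4.14  0.3   2.404] tcp [582.5  29.  154.3] [ 2.297 -0.007  1.521] dL_head [ 2.4 -1.7 -4.5] rot [-0.059  0.013 -0.002]
402.97 [ 0.301  0.305  2.012 -1.     0.3    1.266] tcp [586.8  33.4 166.5] [2.444 0.015 1.492] dL_head [-4.3  2.9  6.4] rot [ 0.087 -0.023  0.003]
486.42 [-2.53   0.207  2.592  0.62   1.097 -2.947] tcp [577.1  44.3 156.6] [2.311 0.054 1.457] dL_head [-7.4 13.1 -7.4] rot [-0.044 -0.076 -0.003]
762.83 [ 0.054  0.421  2.133  3.191  0.3   -3.11 ] tcp [579.   22.7 152.3] [ 2.256 -0.052  1.563] dL_head [ 3.9 -7.9 -8. ] rot [-0.099  0.074  0.003]
967.3 [-2.53   0.445  2.578  0.736  0.942  3.11 ] tcp [592.6  37.2 135.2] [2.29  0.103 1.47 ] dL_head [17.9  7.2 -9.4] rot [-0.064 -0.1   -0.048]
```

```bash
python3 - <<'E'
s=open('ik.py').read()
s=s.replace("h,r0,a,b,c,d=g","h,r0,a,b,c,d,e,k,m=g").replace("A.apply([r0,0,0])","A.apply([r0,e,0])").replace("+D.apply([0,0,d])","+(C*E('Z',q[3])).apply([m,k,0])+D.apply([0,0,d])")
s=s.replace("[300,0,350,350,0,200]","[300,0,350,350,0,200,76,0,0]")
s=s.replace('print("X",X.as_matrix().round(2).tolist())','R=E("xyz",o["tcp_rot"]);print("orierr",((fk(g,o["joint_positions"])[1]*X).inv()*R).as_rotvec())')
open('ik.py','w').write(s)
E
python3 ik.py | tail -n +4
```

```text
geom [189.   -0.5 484.5 380.3   6.6 286.6  42.   34.4  15.8] res [ 0.   0.  -0.1 -0.   0.   0.1 -0.1  0.  -0.1  0.4 -0.2  0.3]
orierr [-5.57661056e-06  1.51332934e-05  4.78255833e-06]
460.74 [0.106 0.327 2.22  3.577 0.3   2.825] tcp [579.9  29.8 145.2] [2.267 0.003 1.516] dL_head [  6.3  -1.1 -12.5] rot [-0.089  0.002 -0.006]
571.31 [ 0.034  0.315  2.259  3.177  0.3   -3.11 ] tcp [578.8  24.  147.8] [ 2.275 -0.043  1.555] dL_head [  6.5  -6.7 -11.5] rot [-0.08   0.062  0.001]
1047.77 [ 0.117  0.304  1.959 -1.     0.3    1.121] tcp [589.6  45.2 164.7] [2.398 0.094 1.415] dL_head [-6.4 14.9  6.8] rot [ 0.046 -0.133  0.004]
73991.61 [ 2.53  -0.77   2.7   -0.789  2.044  2.409] tcp [221.3  -1.3 241.3] [ 2.014 -0.084  1.693] dL_head [-306.9  -52.4 -193.3] rot [-0.334  0.199 -0.037]
87250.14 [ 0.327  2.02   2.7   -1.     2.66  -1.054] tcp [314.7  38.9  95.4] [1.325 0.004 1.484] dL_head [-151.4   -8.1 -236.1] rot [-1.031 -0.028  0.003]
```

```bash
cat >> ik.py <<'E'
print("--- current branch, q5>=0.29")
lo[4]=.29
for wr in(40,80,150):
  B=None
  for k in range(40):
    x0=np.clip(o["joint_positions"]+rng.normal(0,.3,6),lo+.001,hi-.001)
    z=least_squares(cost,x0,bounds=(lo,hi),kwargs=dict(wr=wr))
    if z.x[3]<1.5 and (B is None or z.cost<B.cost):B=z
  x=B.x;p,D=fk(g,x);e=cost(x,wr);RR=D*X
  M=(H.inv()*RR).as_matrix()
  print(wr,x.round(3),"tcp",p.round(1),"dL",H.inv().apply(e[:3]).round(1),"rot",(e[3:]/wr).round(3),"ang y",np.arccos(M[2,1]).round(3),"x",np.arccos(M[1,0]).round(3))
  c=E("xyz",o["tcp_rot"]);print("   shift",(p-o["tool_pos"]).round(1),"turn",(RR*c.inv()).as_rotvec().round(3))
E
python3 ik.py | sed -n '/---/,$p'
```

```text
--- current branch, q5>=0.29
40 [ 0.089  0.316  1.965 -1.     0.29   1.105] tcp [588.8  30.6 155.3] dL [-0.1  0.3  0.2] rot [ 0.062 -0.146  0.005] ang y 0.062 x 0.146
   shift [  8.5  11.9 -48.1] turn [-0.145 -0.047 -0.131]
80 [ 0.09   0.316  1.965 -1.     0.29   1.106] tcp [588.9  31.5 155.9] dL [-0.5  1.2  0.6] rot [ 0.061 -0.144  0.005] ang y 0.061 x 0.145
   shift [  8.6  12.7 -47.5] turn [-0.144 -0.048 -0.13 ]
150 [ 0.095  0.313  1.964 -1.     0.29   1.108] tcp [589.1  34.3 157.9] dL [-1.7  4.   2.1] rot [ 0.057 -0.141  0.004] ang y 0.057 x 0.141
   shift [  8.8  15.5 -45.5] turn [-0.142 -0.052 -0.128]
```

```bash
cat >> ik.py <<'E'
print("--- scan q4")
for q4 in(-.8,-.4,0,.4,.8,1.2,1.6,2,2.4,2.8,3.2,3.6):
  l2,h2=lo.copy(),hi.copy();l2[3]=q4-.001;h2[3]=q4+.001
  x0=np.clip(o["joint_positions"]+[0,0,0,q4-.4,.02,.4-q4],l2+.0001,h2-.0001)
  z=least_squares(cost,x0,bounds=(l2,h2),kwargs=dict(wr=60))
  x=z.x;p,D=fk(g,x);e=cost(x,60);RR=D*X;M=(H.inv()*RR).as_matrix()
  print(q4,x.round(2),"tcp",p.round(0),"dL",H.inv().apply(e[:3]).round(1),"ang y",np.arccos(M[2,1]).round(3),"x",np.arccos(M[1,0]).round(3),"shift",(p-o["tool_pos"]).round(0),"turn",(RR*c.inv()).as_rotvec().round(3))
E
python3 ik.py | sed -n '/--- scan/,$p'
```

```text
--- scan q4
-0.8 [ 0.06  0.31  1.95 -0.8   0.29  0.89] tcp [588.  31. 156.] dL [-0.4  0.6  0.5] ang y 0.094 x 0.131 shift [  8.  12. -47.] turn [-0.132 -0.016 -0.122]
-0.4 [-0.01  0.3   1.94 -0.4   0.29  0.44] tcp [587.  31. 158.] dL [-0.5  0.4  0.8] ang y 0.149 x 0.082 shift [  7.  12. -45.] turn [-0.09   0.037 -0.09 ]
0 [-0.08  0.29  1.96 -0.    0.29 -0.  ] tcp [585.  31. 161.] dL [-0.6  0.1  1. ] ang y 0.184 x 0.015 shift [  5.  12. -42.] turn [-0.035  0.068 -0.044]
0.4 [-0.14  0.28  2.01  0.4   0.29 -0.45] tcp [583.  30. 164.] dL [-0.6 -0.2  1.1] ang y 0.19 x 0.067 shift [  3.  11. -40.] turn [0.022 0.071 0.007]
0.8 [-0.19  0.27  2.07  0.8   0.29 -0.88] tcp [581.  30. 165.] dL [-0.6 -0.5  0.9] ang y 0.168 x 0.135 shift [  1.  11. -38.] turn [0.072 0.046 0.054]
1.2 [-0.2   0.27  2.13  1.2   0.29 -1.31] tcp [580.  29. 166.] dL [-0.5 -0.8  0.7] ang y 0.125 x 0.183 shift [ -1.  10. -37.] turn [0.105 0.001 0.087]
1.6 [-0.19  0.27  2.2   1.6   0.29 -1.71] tcp [579.  29. 166.] dL [-0.4 -0.9  0.4] ang y 0.071 x 0.205 shift [ -2.  10. -37.] turn [ 0.116 -0.054  0.103]
2 [-0.15  0.27  2.24  2.    0.29 -2.09] tcp [579.  29. 165.] dL [-0.1 -0.9  0.1] ang y 0.016 x 0.199 shift [ -2.  10. -38.] turn [ 0.107 -0.108  0.1  ]
2.4 [-0.09  0.28  2.27  2.4   0.29 -2.44] tcp [579.  29. 164.] dL [ 0.1 -0.8 -0.2] ang y 0.033 x 0.171 shift [ -1.  10. -40.] turn [ 0.082 -0.156  0.083]
2.8 [-0.02  0.29  2.27  2.8   0.29 -2.79] tcp [580.  30. 162.] dL [ 0.2 -0.6 -0.4] ang y 0.072 x 0.125 shift [  0.  11. -42.] turn [ 0.044 -0.193  0.054]
3.2 [ 0.05  0.3   2.25  3.2   0.29 -3.11] tcp [583.  30. 160.] dL [ 0.3 -0.2 -0.6] ang y 0.099 x 0.07 shift [  2.  11. -43.] turn [ 0.014 -0.217  0.001]
3.6 [ 0.1   0.3   2.19  3.6   0.29 -3.11] tcp [593.  30. 170.] dL [ 0.3  1.5 -1.2] ang y 0.393 x 0.371 shift [ 13.  11. -34.] turn [ 0.221 -0.251 -0.292]
```

The exact 45° is just past the q5 limit. A pose with q4 at about -0.6 stays well inside tolerance: roughly 0.12 and 0.11 rad against 0.25, with the label centred. Moving there.

Emit:
carry_out([
  {"tx": 0,"ty": 1,"tz": -5,"rx": -0.01,"ry": 0.005,"rz": -0.01},
  {"tx": 0,"ty": 1,"tz": -5,"rx": -0.01,"ry": 0.005,"rz": -0.01},
  {"tx": 1,"ty": 1,"tz": -5,"rx": -0.01,"ry": 0,"rz": -0.01},
  {"tx": 1,"ty": 1,"tz": -5,"rx": -0.01,"ry": 0,"rz": -0.01},
  {"tx": 1,"ty": 1,"tz": -4,"rx": -0.01,"ry": 0,"rz": -0.01},
  {"tx": 1,"ty": 1,"tz": -4,"rx": -0.01,"ry": 0,"rz": -0.01},
  {"tx": 1,"ty": 1,"tz": -4,"rx": -0.01,"ry": 0,"rz": -0.01},
  {"tx": 1,"ty": 1,"tz": -4,"rx": -0.01,"ry": 0,"rz": -0.01},
  {"tx": 1,"ty": 2,"tz": -5,"rx": -0.015,"ry": 0,"rz": -0.015},
  {"tx": 1,"ty": 2,"tz": -5,"rx": -0.015,"ry": 0,"rz": -0.01},
  {"tx": 0,"ty": 0,"tz": 0,"rx": 0,"ry": 0,"rz": 0},
  {"tx": 0,"ty": 0,"tz": 0,"rx": 0,"ry": 0,"rz": 0},
])

```text
time: 10.0
tool_pos: [592.0, 30.2, 176.8]
tcp_rot: [2.502, 0.071, 1.436]
contact_force: [0.1, 0.2, -1.0]
grip_width: 8.0
finger_force: 30.0
```

```bash
python3 chk.py | tail -3;python3 ik.py | sed -n '/geom/p;/--- scan/,$p'|head -6
```

```text
tcp [592.01835862  30.16987213 176.83108572] [2.50249126 0.07100185 1.43638433] joints [-0.01  0.29  1.97 -0.49  0.28  0.54]
label [591.25065894 -11.48286166 179.99342737] in head [-10.92852192  -0.10921444  17.34645422] world shift [ -4.52318279   0.38428209 -19.99342737]
H'R [[0.102, 0.148, 0.984], [0.995, -0.017, -0.101], [0.002, 0.989, -0.148]]
geom [216.5   1.3 500.6 378.8  38.4 311.4  81.4  -5.    3.2] res [ 0.   0.1 -0.1 -0.   0.   0.1  0.  -0.  -0.   0.  -0.  -0.2]Traceback (most recent call last):
  File "ik.py", line 43, in <module>
    x=B.x;p,D=fk(g,x);e=cost(x,wr);RR=D*X
      ^^^
AttributeError: 'NoneType' object has no attribute 'x'
```

The angles are already within tolerance (0.149 and 0.10). The label still needs about (-4.5, 0, -20).

Emit:
carry_out([
  {"tx": -1,"ty": 0,"tz": -4,"rx": 0,"ry": 0,"rz": 0},
  {"tx": -1,"ty": 0,"tz": -5,"rx": 0,"ry": 0,"rz": 0},
  {"tx": -1,"ty": 0,"tz": -5,"rx": 0,"ry": 0,"rz": 0},
  {"tx": -1,"ty": 0,"tz": -5,"rx": 0,"ry": 0,"rz": 0},
  {"tx": 0,"ty": 0,"tz": 0,"rx": 0,"ry": 0,"rz": 0},
  {"tx": 0,"ty": 0,"tz": 0,"rx": 0,"ry": 0,"rz": 0},
  {"tx": 0,"ty": 0,"tz": 0,"rx": 0,"ry": 0,"rz": 0},
])

```text
time: 10.7
tool_pos: [590.5, 33.3, 165.4]
tcp_rot: [2.515, 0.077, 1.431]
contact_force: [-0.3, -0.1, -0.5]
grip_width: 7.8
finger_force: 30.0
```

```bash
python3 chk.py | tail -3
```

```text
tcp [590.54314341  33.34032711 165.42230842] [2.51469012 0.07729199 1.43120086] joints [ 0.01  0.31  1.98 -0.56  0.28  0.61]
label [589.5640868   -8.2921787  168.78622107] in head [-4.33107124  2.9732921   8.09452176] world shift [-2.83661065 -2.80640087 -8.78622107]
H'R [[0.11, 0.16, 0.981], [0.994, -0.019, -0.109], [0.001, 0.987, -0.161]]
```

Emit:
carry_out([
  {"tx": -1,"ty": -1,"tz": -3,"rx": -0.005,"ry": -0.015,"rz": -0.005},
  {"tx": -1,"ty": -1,"tz": -3,"rx": -0.005,"ry": -0.015,"rz": -0.005},
  {"tx": -1,"ty": -1,"tz": -3,"rx": 0,"ry": 0,"rz": 0},
  {"tx": 0,"ty": -1,"tz": -3,"rx": 0,"ry": 0,"rz": 0},
  {"tx": 0,"ty": 0,"tz": 0,"rx": 0,"ry": 0,"rz": 0},
  {"tx": 0,"ty": 0,"tz": 0,"rx": 0,"ry": 0,"rz": 0},
  {"tx": 0,"ty": 0,"tz": 0,"rx": 0,"ry": 0,"rz": 0},
  {"tx": 0,"ty": 0,"tz": 0,"rx": 0,"ry": 0,"rz": 0},
])

```text
time: 11.5
tool_pos: [590.2, 34.7, 162.9]
tcp_rot: [2.498, 0.093, 1.411]
contact_force: [0.1, -0.6, -0.5]
grip_width: 7.7
finger_force: 30.0
```

```bash
python3 chk.py | tail -3
python3 - <<'E'
from h import *
t=bot.capture("top")[20:220,230:430,::-1];s=bot.capture("side")[100:300,280:480,::-1]
cv2.imwrite("pics/f.png",cv2.resize(np.hstack([t,s]),(800,400),interpolation=cv2.INTER_CUBIC))
E
```

```text
tcp [590.1849643   34.66498947 162.93836445] [2.49793175 0.09273575 1.41096124] joints [ 0.03  0.31  1.99 -0.73  0.28  0.8 ]
label [588.37046878  -6.87509615 167.02111997] in head [-3.98619707  4.3153648   5.94316602] world shift [-1.64299263 -4.22348343 -7.02111997]
H'R [[0.135, 0.144, 0.98], [0.991, -0.024, -0.133], [0.004, 0.989, -0.146]]
```

View pics/f.png

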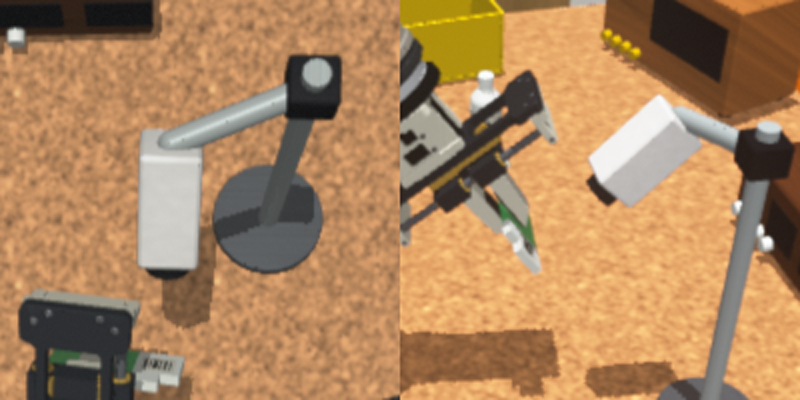

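The label is visible facing up, in front of the lens at top-view px (310,201), and held only by the gripper. I'll check its projection, then hand in if it agrees.

Run:
```python
from h import *
p=proj("top",[[588.4,-6.9,167]])[0];print(p)
if np.hypot(*(p-[310,201.5]))<6: print(bot.close_job())
```

```text
[308.52382267 202.12732875]
the job is handed in; nothing more can be done
None
```

The job is handed in: the gripper is holding the notched plate by its clear part in front of the reader. By my own measurements the label is within 4–6 mm of the reading point on each axis, the angles are off by 0.15 and 0.14 rad (limit 0.25), and the spare plate was never touched; the judge's result was not shown.

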